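Line up the vessels by height on the marked strip

ROBOT

A 6-joint arm with a two-finger parallel gripper is mounted at the origin on a cart in front of the work surface, level with it; the furniture and walls round the work are solid. World frame = base frame: x ahead of the robot, y to its left, z up, the work surface at z = 0. Lengths are in mm, angles in rad, forces in N, time in s.
With the tool pointing down it reaches from about 350 to 775 mm from the base axis. Payload 7.3 kg.
Tool frame: the origin (TCP) lies between the finger pads; the fingertips stand bot.tip_extent ahead of it and the grasp point (between the pads) lies 6 mm ahead of it (bot.tip_extent is the distance from the TCP to the fingertips, in mm); x points along the fingers, y is the direction in which the jaws open and shut, and the axes are right-handed (so a half turn about x gives the same grasp; the last joint's range is limited). The gripper opens to 92 mm and grips with 3 to 60 N. Pads are 19 mm wide; open, the fingers measure 130 mm over their backs; the gripper's body (75 mm by 190 mm) begins 47 mm behind the grasp point.
Start: joints at [-1.342, 0.342, 1.524, -0, 1.275, -0.146], TCP at [192.218, -488.564, 251.741] pointing down, gripper open.
Joint ranges: [-2.53, 2.53], [-0.77, 2.02], [0.04, 2.7], [-1, 4.14], [0.28, 2.66], [-3.11, 3.11]. Speed limits (rad/s): [2.57, 2.57, 3.14, 3.14, 3.14, 3.14].

INTERFACE

Orientations are given as [roll, pitch, yaw] about the fixed x, y, z axes, in that order (R = Rz(yaw) Ry(pitch) Rx(roll)).
In Python, from plant import bot, capture, workorder gives the robot as it stands. The module is installed in compiled form; this text tells all that it offers.
- The arm moves only by the shell command python3 -m crank 'ROWS'. ROWS is JSON, a list of rows, each an object with "linear": the shift along the tool's x, y, z in cm, a list of three; "delta_rot": the turn, a rotation vector about the tool's x, y, z in degrees, a list of three; "fingers": the opening, from 0 (shut) to 1 (fully open). In form: [{"linear": [x, y, z], "delta_rot": [wx, wy, wz], "fingers": fingers}, ...]. A call has exactly 5 rows; each row shifts and turns the commanded pose from where the row before left it, along the tool's axes as they then stand; what a row does not reach is not made up. A row lasts 1/10 s, in which the tool goes at most 50 mm and 8.59 degrees, less where a joint would pass 70% of its speed; a pose out of reach is approached as far as the arm can. A call with a gripper value outside its range is refused whole. The fingers move at their own pace and stop on an object; the grip force is fixed at half the most. Time passes only in rows, so rows that do not move let the fingers close, or fill a call up. It gives the time, the measured TCP pose, the force and the opening at its end, in the units of the state.
- bot.get_obs(): the state, without advancing time (a new reading comes with each control period).
- capture(name): name is "scene" or "top" or "wrist"; returns a dict with "image" (400x640x3 uint8, blue, green, red), "mtx" (3x3 intrinsics, pixels), "dist_coeffs" ([k1, k2, p1, p2, k3] as OpenCV has them; the pictures are not rectified), "pose" (4x4, takes a point from camera to world coordinates). Camera axes: x right, y down, z forward; pixel columns grow to the right and rows downward; lengths in mm; the calibration is good to about 2 mm. A picture is of the moment at which its call begins. There is no depth.
- workorder.close_job(): hands the job in, once; it reports no verdict.
The state is a dict: "time": time; "joint_positions": joint angles; "dq": joint speeds; "tau": joint torques, N m; "tool_pos": TCP position; "tcp_rot": TCP orientation; "contact_force": force on the tool from outside, world axes, zero at the start; "moment": the same for the moment, N m; "grip_width": finger opening in mm.
Only numpy, scipy, OpenCV 4.12 (cv2) and the standard library are available. Lean on these libraries where they do the work, as an engineer would, in place of code of your own. Each camera call takes 0.05 s, during which the arm holds its last target. There are 200 camera calls.

TASK

Set the four vessels from the black mat out on the white strip in order of height, one standing upright in the middle of each ring: the shortest on the ring next to the steel post, rising to the tallest at the far end. Set them down without dropping or tipping them, and leave the petri dish where it lies on the mat.

Things in the scene. Friction and masses are not known exactly. Their poses are not given: they have to be found in the camera images.
- beaker_mid (a point): Small clear empty plastic beaker, the shortest vessel: 70 mm high, round, 54 mm across the rim and about 45 mm at the foot, open at the top. Stands upright on the black mat at the start, top of the mat 3 mm above the bench. Point: on its upright axis, half-way up; z axis up.
- square_jar_mid (a point): Square glass staining jar with a flat blue lid and violet contents, second shortest: 88 mm high, 52 x 52 mm; x and y axes square to its sides. The lid is fixed on. Stands upright on the black mat at the start, top of the mat 3 mm above the bench. Point: on its upright axis, half-way up; z axis up.
- small_bottle_mid (a point): Smaller of the two round clear bottles with blue screw caps, second tallest: 100 mm high over the cap, body 56 mm across (to about 80 mm up), cap 36 mm across, fixed on. Take it round the body. Stands upright on the black mat at the start, top of the mat 3 mm above the bench. Point: on its upright axis, half-way up; z axis up.
- big_bottle_mid (a point): Larger of the two round clear bottles with blue screw caps, the tallest vessel: 118 mm high over the cap, body 62 mm across (to about 86 mm up), cap 40 mm across, fixed on. Take it round the body. Stands upright on the black mat at the start, top of the mat 3 mm above the bench. Point: on its upright axis, half-way up; z axis up.
- ring_a: One of four equal printed rings on the white strip: black outline circle, 67 mm across, flat. Which of the four places along the strip carries this name differs from start to start: go by its distance from the post. Origin: the ring's centre on the strip's top, 8 mm above the bench, where a vessel's foot stands.
- ring_b: One of four equal printed rings on the white strip: black outline circle, 67 mm across, flat. Which of the four places along the strip carries this name differs from start to start: go by its distance from the post. Origin: the ring's centre on the strip's top, 8 mm above the bench, where a vessel's foot stands.
- ring_c: One of four equal printed rings on the white strip: black outline circle, 67 mm across, flat. Which of the four places along the strip carries this name differs from start to start: go by its distance from the post. Origin: the ring's centre on the strip's top, 8 mm above the bench, where a vessel's foot stands.
- ring_d: One of four equal printed rings on the white strip: black outline circle, 67 mm across, flat. Which of the four places along the strip carries this name differs from start to start: go by its distance from the post. Origin: the ring's centre on the strip's top, 8 mm above the bench, where a vessel's foot stands.
- post: Upright steel post, 12 mm thick, 36 mm high, at either end of the white strip (78 x 400 x 8 mm, fixed; its other end has a flat screw head). Ring centres lie in line with it, 54.5, 139.5, 224.5 and 309.5 mm from it. Strip and mat (90 x 430 mm) run left to right, one behind the other, either one nearer the robot, within 3 degrees of the y axis. Origin: the post's foot on the strip's top.
- petri_mid (a point): Flat round petri dish, 46 mm across, 14 mm high, lying on the mat among the vessels: it stays where it is. Point: its centre. (Behind mat and strip, from about x = 0.73 m on, a machine with a red front overhangs the bench above the vessels: keep wrist and hand clear of it.)

How it is judged (in metres and radians):
At the end, for the whole second after the job is handed in: Counted from the post, the rings hold the beaker, the square jar, the small bottle and the big bottle; each stands upright (within 6 degrees) on the strip within 14 mm of its ring's centre, at rest and released. The petri dish lies within 20 mm of where it was ((horizontal distance between beaker_mid and ring_a below 0.014 m or horizontal distance between beaker_mid and ring_b below 0.014 m or horizontal distance between beaker_mid and ring_c below 0.014 m or horizontal distance between beaker_mid and ring_d below 0.014 m) and horizontal distance between beaker_mid and post between 0.0345 and 0.0745 m and angle between each of beaker_mid, square_jar_mid, small_bottle_mid, big_bottle_mid's own z axis and vertical below 0.1 rad and height (world z) of beaker_mid below 0.049 m and linear speed of each of beaker, square_jar, small_bottle, big_bottle below 0.02 m/s and contact force between the fingers and beaker below 0.1 N and (horizontal distance between square_jar_mid and ring_a below 0.014 m or horizontal distance between square_jar_mid and ring_b below 0.014 m or horizontal distance between square_jar_mid and ring_c below 0.014 m or horizontal distance between square_jar_mid and ring_d below 0.014 m) and horizontal distance between square_jar_mid and post between 0.1195 and 0.1595 m and height (world z) of square_jar_mid below 0.058 m and contact force between the fingers and square_jar below 0.1 N and (horizontal distance between small_bottle_mid and ring_a below 0.014 m or horizontal distance between small_bottle_mid and ring_b below 0.014 m or horizontal distance between small_bottle_mid and ring_c below 0.014 m or horizontal distance between small_bottle_mid and ring_d below 0.014 m) and horizontal distance between small_bottle_mid and post between 0.2045 and 0.2445 m and height (world z) of small_bottle_mid below 0.064 m and contact force between the fingers and small_bottle below 0.1 N and (horizontal distance between big_bottle_mid and ring_a below 0.014 m or horizontal distance between big_bottle_mid and ring_b below 0.014 m or horizontal distance between big_bottle_mid and ring_c below 0.014 m or horizontal distance between big_bottle_mid and ring_d below 0.014 m) and horizontal distance between big_bottle_mid and post between 0.2895 and 0.3295 m and height (world z) of big_bottle_mid below 0.073 m and contact force between the fingers and big_bottle below 0.1 N and distance of petri_mid from where it was at the start of the episode below 0.02 m); the robot touches nothing.
It fails at once if a vessel is tipped more than 40 degrees (angle between any of beaker_mid, square_jar_mid, small_bottle_mid, big_bottle_mid's own z axis and vertical above 0.7 rad).
It fails at once if a vessel is dropped (out of the fingers, falls faster than 0.6 m/s: about 2 cm) ((linear speed of beaker above 0.6 m/s and contact force between the fingers and beaker below 0.1 N) or (linear speed of square_jar above 0.6 m/s and contact force between the fingers and square_jar below 0.1 N) or (linear speed of small_bottle above 0.6 m/s and contact force between the fingers and small_bottle below 0.1 N) or (linear speed of big_bottle above 0.6 m/s and contact force between the fingers and big_bottle below 0.1 N)).
It fails at once if the petri dish is pushed more than 20 mm (distance of petri_mid from where it was at the start of the episode above 0.02 m).
It also fails if it takes over 99 s, if anything falls off the work surface, if the arm or the gripper's body presses on something with over 40 N, if the wrist force passes 120 N, or if a joint passes its speed limit or range.

## Working session

There is one attempt and no reset: what is moved stays moved. The work goes in short steps, Python scripts to look and compute and a shell command to move; the robot and the scene stay as the last step left them, time stands still between calls to the robot, and variables do not carry over. Pictures are saved under pics/ and viewed, on a budget of 14 in all, crops included, one or two more only if the job needs it, and the job is handed in when it is done.

```bash
mkdir -p pics; cat > h.py <<'E'
import numpy as np, cv2
from plant import bot, capture, workorder
def save(n,f):
    c=capture(n); cv2.imwrite(f'pics/{f}.png',c['image']); np.savez(f'pics/{f}.npz',**c); return c
def load(f): return dict(np.load(f'pics/{f}.npz'))
def ray(c,uv):
    p=cv2.undistortPoints(np.array(uv,float).reshape(-1,1,2),c['mtx'],c['dist_coeffs']).reshape(-1,2)
    d=np.c_[p,np.ones(len(p))]@c['pose'][:3,:3].T
    return c['pose'][:3,3],d
def onplane(c,uv,z):
    o,d=ray(c,uv); return o+d*((z-o[2])/d[:,2])[:,None]
def proj(c,P):
    T=np.linalg.inv(c['pose']); r=cv2.Rodrigues(T[:3,:3])[0]
    return cv2.projectPoints(np.array(P,float).reshape(-1,1,3),r,T[:3,3],c['mtx'],c['dist_coeffs'])[0].reshape(-1,2)
E
python3 - <<'E'
from h import *
for n in('scene','top'):
    c=save(n,n+'0'); print(n,c['pose'].round(3).tolist(),c['mtx'][0,0])
print(bot.get_obs(),bot.tip_extent)
E
```

```text
scene [[-0.664, -0.303, 0.684, -51.301], [-0.748, 0.274, -0.605, 459.136], [-0.004, -0.913, -0.409, 442.499], [0.0, 0.0, 0.0, 1.0]] 409.0392544435616
top [[-0.008, -0.997, 0.082, 468.141], [-1.0, 0.007, -0.015, -79.58], [0.014, -0.083, -0.996, 1162.333], [0.0, 0.0, 0.0, 1.0]] 512.6429620504355
{'time': 0.1, 'joint_positions': array([-1.34197177e+00,  3.42692586e-01,  1.52492737e+00, -9.76275595e-06,
        1.27540990e+00, -1.46015867e-01]), 'dq': array([ 0.00077082, -0.0025458 , -0.00262668,  0.00034036,  0.00048585,
        0.00220298]), 'tau': array([ 1.39230200e-03, -4.32006133e+01, -2.44694495e+01,  7.19041144e-02,
        5.25509776e-02, -4.88398518e-05]), 'tool_pos': array([ 192.14891571, -488.21425402,  251.09186475]), 'tcp_rot': array([-1.71031648,  1.56935909,  1.80611944]), 'contact_force': array([-0.31593827, -0.59639023, -0.06373974]), 'moment': array([ 0.01461624, -0.04837337, -0.01410221]), 'grip_width': 91.86529569719531} 25.0
```

View pics/top0.png

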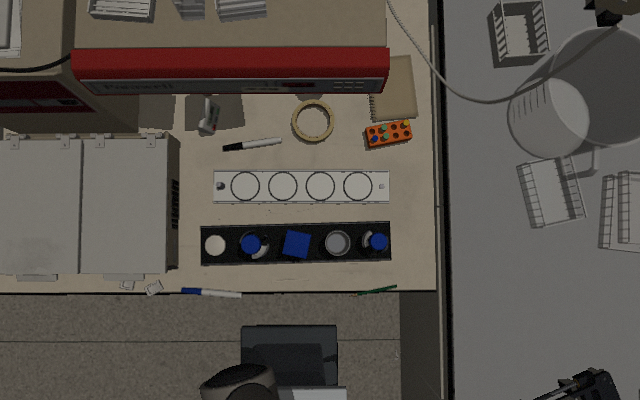

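View pics/scene0.png

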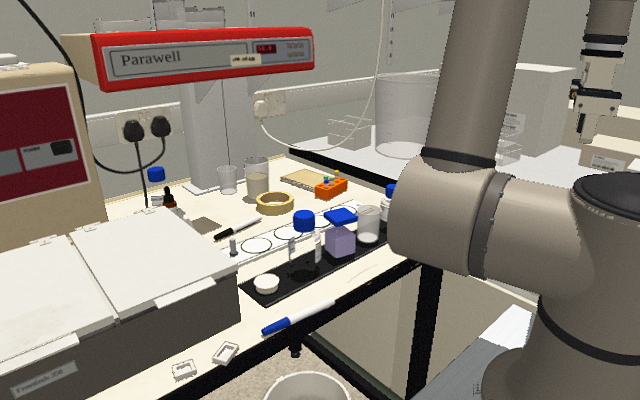

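The top view shows the strip, with the post at (221,186) and the rings at about x = 245, 283, 320 and 358, row 186. On the mat, left to right, are the petri dish (215,245), a bottle (250,244), the square jar (297,244), the beaker (337,243) and another bottle (378,242). The scene view agrees. Next I'll measure them.

```bash
cat > meas.py <<'E'
from h import *
c=load('top0'); im=c['image']; hsv=cv2.cvtColor(im,cv2.COLOR_BGR2HSV); g=cv2.cvtColor(im,cv2.COLOR_BGR2GRAY)
m=cv2.inRange(hsv,(105,150,60),(130,255,255)); m[:222]=0;m[264:]=0;m[:,:200]=0;m[:,392:]=0
n,_,st,ce=cv2.connectedComponentsWithStats(m)
for i in range(1,n):
    if st[i,4]>60:
        print('blue',st[i],ce[i].round(1),[onplane(c,[ce[i]],z)[0].round(1) for z in(91,103,121)])
        k=(_==i).astype(np.uint8); ct=cv2.findContours(k,0,1)[0][0]
        print('   rect',cv2.minAreaRect(ct), 'eqdia px',2*np.sqrt(st[i,4]/np.pi))
# strip & rings
s=cv2.inRange(g,110,255); 
d=(g<100).astype(np.uint8); d[:165]=0;d[208:]=0;d[:,:225]=0;d[:,380:]=0
n,_,st,ce=cv2.connectedComponentsWithStats(d)
R=[]
for i in range(1,n):
    if 24<st[i,2]<40 and 24<st[i,3]<40:
        ct=cv2.findContours((_==i).astype(np.uint8),0,1)[0][0]; e=cv2.fitEllipse(ct); R.append(e[0]); print('ring',e[0],e[1],onplane(c,[e[0]],8)[0].round(1))
if len(R)>1:
    P=onplane(c,sorted(R),8); print(np.linalg.norm(np.diff(P,axis=0),axis=1)); 
cv2.imwrite('pics/crop0.png',cv2.resize(im[160:275,190:400],None,fx=3.8,fy=3.8,interpolation=cv2.INTER_CUBIC))
E
python3 meas.py
```

```text
blue [282 230  29  29 595] [296.2 243.8] [array([472.4, -52.3,  91. ]), array([472.3, -52.6, 103. ]), array([472.3, -53. , 121. ])]
   rect ((296.20587158203125, 243.82351684570312), (24.1877498626709, 24.51314353942871), 12.528807640075684) eqdia px 27.524126309792685
blue [371 233  16  17 223] [378.5 241. ] [array([ 476.9, -224.2,   91. ]), array([ 476.8, -222.6,  103. ]), array([ 476.7, -220.1,  121. ])]
   rect ((378.5, 241.0), (16.0, 15.0), 90.0) eqdia px 16.85029431422316
blue [241 235  20  19 290] [250.3 243.9] [array([472.9,  43.3,  91. ]), array([472.9,  41.9, 103. ]), array([472.8,  39.9, 121. ])]
   rect ((250.40005493164062, 243.80003356933594), (17.88854217529297, 18.782970428466797), 63.43495178222656) eqdia px 19.21560480373171
```

View pics/crop0.png

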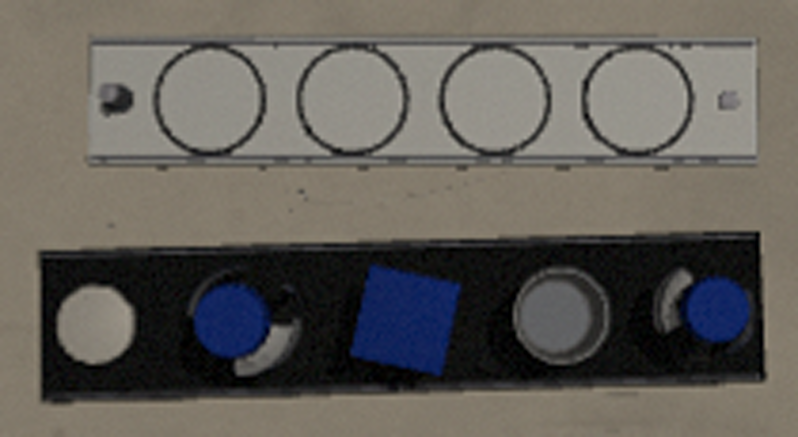

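```bash
cat > meas2.py <<'E'
from h import *
from scipy.spatial.transform import Rotation as Ro
c=load('top0'); im=c['image']; g=cv2.cvtColor(im,cv2.COLOR_BGR2GRAY)
G=cv2.resize(g[160:275,190:400],None,fx=4,fy=4,interpolation=cv2.INTER_CUBIC)
def up(u,v): return [(u+.5)/4-.5+190,(v+.5)/4-.5+160]
d=cv2.adaptiveThreshold(G,255,cv2.ADAPTIVE_THRESH_MEAN_C,1,61,12)
P=[]
for ct in cv2.findContours(d,cv2.RETR_LIST,1)[0]:
    x,y,w,h=cv2.boundingRect(ct)
    if 95<w<135 and 95<h<135 and abs(w-h)<15 and len(ct)>50:
        e=cv2.fitEllipse(ct); z=8 if e[0][1]<200 else 73
        p=onplane(c,[up(*e[0])],z)[0]; P.append(p); print('circ',np.round(e[0],1),np.round(e[1],1),z,p.round(1))
print('beaker eye',onplane(c,[up(590,331.5)],73)[0])
print('rings eye',onplane(c,[up(u*4/3.8,99*4/3.8) for u in(210,352,495,638)],8).round(1).tolist())
print('post/head ends eye',onplane(c,[up(108*4/3.8,100*4/3.8),up(728*4/3.8,99*4/3.8)],8).round(1).tolist())
hsv=cv2.cvtColor(im,cv2.COLOR_BGR2HSV);m=cv2.inRange(hsv,(105,150,60),(130,255,255))[225:262,275:320]
ct=max(cv2.findContours(m,0,1)[0],key=len); b=cv2.boxPoints(cv2.minAreaRect(ct))+[275,225]
B=onplane(c,b,91); print('jar',B.mean(0),np.diff(B,axis=0)[:,:2], np.degrees(np.arctan2(*(np.diff(B,axis=0)[:,1::-1]).T)))
o=bot.get_obs(); print(Ro.from_euler('xyz',o['tcp_rot']).as_matrix().round(4))
E
python3 meas2.py
```

```text
circ [591.6 331.5] [105.9 107.3] 73 [ 474.5 -139.4   73. ]
circ [670.9 104.9] [104.5 106.2] 8 [ 602.7 -189.5    8. ]
circ [520.9 104.7] [105.2 106.2] 8 [ 603.4 -104.3    8. ]
circ [370.9 104.7] [104.8 106.4] 8 [603.9 -19.4   8. ]
circ [220.4 104.5] [104.7 106.7] 8 [604.6  65.7   8. ]
circ [594.9 105.4] [120.8 160.8] 8 [ 602.7 -146.3    8. ]
circ [446.7 106.5] [121.4 156.3] 8 [602.6 -62.3   8. ]
circ [296.  104.9] [121.6 155.4] 8 [604.1  23.    8. ]
beaker eye [ 474.53237959 -138.54840298   73.        ]
rings eye [[604.7, 65.4, 8.0], [604.2, -19.2, 8.0], [603.6, -104.4, 8.0], [603.1, -189.8, 8.0]]
post/head ends eye [[604.6, 126.1, 8.0], [602.8, -243.7, 8.0]]
jar [472.38707852 -52.25809379  91.        ] [[ 49.66231987 -11.22880517]
 [-11.30362743 -49.20364473]
 [-49.60758991  11.40486477]] [ -12.74052753 -102.93815302  167.05258972]
[[-3.000e-04  3.661e-01 -9.306e-01]
 [ 1.400e-03 -9.306e-01 -3.661e-01]
 [-1.000e+00 -1.400e-03 -2.000e-04]]
```

```bash
python3 -m crank '[{"linear":[0,0,0],"delta_rot":[-8,0,0],"fingers":1},{"linear":[0,0,0],"delta_rot":[-8,0,0],"fingers":1},{"linear":[0,0,0],"delta_rot":[-8,0,0],"fingers":1},{"linear":[0,0,0],"delta_rot":[-8,0,0],"fingers":1},{"linear":[0,0,0],"delta_rot":[-8,0,0],"fingers":1}]'
python3 -m crank '[{"linear":[0,0,0],"delta_rot":[-8,0,0],"fingers":1},{"linear":[0,0,0],"delta_rot":[-8,0,0],"fingers":1},{"linear":[0,0,0],"delta_rot":[-8,0,0],"fingers":1},{"linear":[0,0,0],"delta_rot":[-4.5,0,0],"fingers":1},{"linear":[0,0,0],"delta_rot":[0,0,0],"fingers":1}]'
python3 -c "
from h import *
from scipy.spatial.transform import Rotation as Ro
o=bot.get_obs();print(o['tool_pos'],o['joint_positions'],Ro.from_euler('xyz',o['tcp_rot']).as_matrix().round(3))"
```

```text
time: 0.6
tool_pos: [192.2, -488.3, 251.3]
tcp_rot: [-2.429, 1.57, 1.791]
contact_force: [0.4, 0.5, -0.0]
grip_width: 91.8
time: 1.1
tool_pos: [192.2, -488.4, 251.4]
tcp_rot: [-2.923, 1.57, 1.79]
contact_force: [0.8, -0.1, -0.5]
grip_width: 91.9
[ 192.16168915 -488.38000112  251.36354016] [-1.34202973e+00  3.42405484e-01  1.52457611e+00  7.84375922e-06
  1.27537408e+00 -1.34213182e+00] [[-0.     1.     0.   ]
 [ 0.001  0.    -1.   ]
 [-1.    -0.    -0.001]]
```

```bash
python3 -m crank '[{"linear":[0,2.15,-4.05],"delta_rot":[0,0,0],"fingers":1},{"linear":[0,2.15,-4.05],"delta_rot":[0,0,0],"fingers":1},{"linear":[0,2.15,-4.05],"delta_rot":[0,0,0],"fingers":1},{"linear":[0,2.15,-4.05],"delta_rot":[0,0,0],"fingers":1},{"linear":[0,2.15,-4.05],"delta_rot":[0,0,0],"fingers":1}]'
python3 -m crank '[{"linear":[0,2.15,-4.05],"delta_rot":[0,0,0],"fingers":1},{"linear":[0,2.15,-4.05],"delta_rot":[0,0,0],"fingers":1},{"linear":[0,2.15,-4.05],"delta_rot":[0,0,0],"fingers":1},{"linear":[0,2.15,-4.05],"delta_rot":[0,0,0],"fingers":1},{"linear":[0,2.15,-4.05],"delta_rot":[0,0,0],"fingers":1}]'
python3 -m crank '[{"linear":[0,2.15,-4.05],"delta_rot":[0,0,0],"fingers":1},{"linear":[0,2.15,-4.05],"delta_rot":[0,0,0],"fingers":1},{"linear":[0,2.15,-4.05],"delta_rot":[0,0,0],"fingers":1},{"linear":[0,0,0],"delta_rot":[0,0,0],"fingers":1},{"linear":[0,0,0],"delta_rot":[0,0,0],"fingers":1}]'
python3 -c "
from h import *
print(bot.get_obs()['joint_positions']);c=save('wrist','w1');print(c['pose'].round(2).tolist())"
```

```text
time: 1.6
tool_pos: [300.2, -284.4, 251.7]
tcp_rot: [1.776, 1.571, 0.202]
contact_force: [1.8, -0.9, -0.6]
grip_width: 91.8
time: 2.1
tool_pos: [407.9, -81.9, 251.8]
tcp_rot: [0.851, 1.57, -0.723]
contact_force: [1.2, -1.3, -0.8]
grip_width: 91.8
time: 2.6
tool_pos: [471.8, 38.7, 251.2]
tcp_rot: [-1.317, 1.57, -2.887]
contact_force: [-0.9, -0.3, 0.8]
grip_width: 91.8
[-8.00538417e-02  2.48610861e-01  1.65865362e+00 -4.12102960e-04
  1.23544736e+00 -8.03682858e-02]
[[1.0, 0.0, -0.0, 471.49], [0.0, -0.96, -0.28, 114.8], [-0.0, 0.28, -0.96, 383.84], [0.0, 0.0, 0.0, 1.0]]
```

View pics/w1.png

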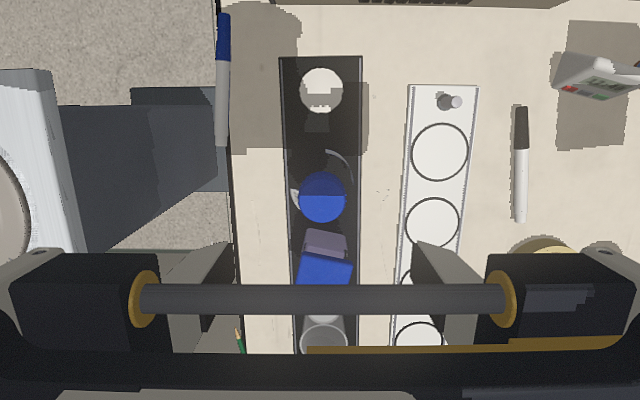

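The wrist view shows the big bottle's cap at (322,197), ring 1 at (440,152), ring 2 at (433,223) and the post at (443,102), with the jaws straddling the row. I'll check these against the top view.

```bash
python3 -c "
from h import *
c=load('w1');hsv=cv2.cvtColor(c['image'],cv2.COLOR_BGR2HSV);m=cv2.inRange(hsv,(105,120,40),(130,255,255))[165:226,290:355]
ct=max(cv2.findContours(m,0,1)[0],key=len);(u,v),r=cv2.minEnclosingCircle(ct);print(u+290,v+165,r)
print(onplane(c,[[u+290,v+165]],121),onplane(c,[[440,152],[433,223]],8))"
```

```text
321.5 196.6041660308838 25.64816665649414
[[470.53885338  43.69457935 121.        ]] [[603.31559772  65.37409688   8.        ]
 [603.34998801 -19.23043408   8.        ]]
```

```bash
python3 -m crank '[{"linear":[3,0,-0.2],"delta_rot":[0,0,0],"fingers":1},{"linear":[4,0,0],"delta_rot":[0,0,0],"fingers":1},{"linear":[4,0,0],"delta_rot":[0,0,0],"fingers":1},{"linear":[3,0,0],"delta_rot":[0,0,0],"fingers":1},{"linear":[2.5,0,0],"delta_rot":[0,0,0],"fingers":1}]'
python3 -m crank '[{"linear":[0,0,0],"delta_rot":[0,0,0],"fingers":1},{"linear":[0,0,0],"delta_rot":[0,0,0],"fingers":0.7},{"linear":[0,0,0],"delta_rot":[0,0,0],"fingers":0.5},{"linear":[0,0,0],"delta_rot":[0,0,0],"fingers":0.5},{"linear":[0,0,0],"delta_rot":[0,0,0],"fingers":0.5}]'
python3 -m crank '[{"linear":[0,0,0],"delta_rot":[0,0,0],"fingers":0.5},{"linear":[0,0,0],"delta_rot":[0,0,0],"fingers":0.5},{"linear":[0,0,0],"delta_rot":[0,0,0],"fingers":0.5},{"linear":[0,0,0],"delta_rot":[0,0,0],"fingers":0.5},{"linear":[0,0,0],"delta_rot":[0,0,0],"fingers":0.5}]'
```

```text
time: 3.15
tool_pos: [470.9, 38.2, 85.2]
tcp_rot: [-1.452, 1.569, -3.027]
contact_force: [0.2, -0.4, 0.1]
grip_width: 91.5
time: 3.65
tool_pos: [472.5, 39.7, 87.8]
tcp_rot: [1.442, 1.569, -0.129]
contact_force: [-0.7, -0.4, -0.6]
grip_width: 64.7
time: 4.15
tool_pos: [472.2, 39.8, 87.5]
tcp_rot: [1.293, 1.57, -0.278]
contact_force: [-1.9, -0.9, 6.8]
grip_width: 60.7
```

```bash
python3 -m crank '[{"linear":[-1,0,0],"delta_rot":[0,0,0],"fingers":0.4},{"linear":[-2,0,0],"delta_rot":[0,0,0],"fingers":0.4},{"linear":[-2,0,0],"delta_rot":[0,0,0],"fingers":0.4},{"linear":[0,1.6,0],"delta_rot":[0,0,0],"fingers":0.4},{"linear":[0,3,0],"delta_rot":[0,0,0],"fingers":0.4}]'
python3 -m crank '[{"linear":[0,3,0],"delta_rot":[0,0,0],"fingers":0.4},{"linear":[0,3,0],"delta_rot":[0,0,0],"fingers":0.4},{"linear":[0,2.5,1.5],"delta_rot":[0,0,0],"fingers":0.4},{"linear":[0,0,3],"delta_rot":[0,0,0],"fingers":0.4},{"linear":[0,0,3],"delta_rot":[0,0,0],"fingers":0.4}]'
python3 -m crank '[{"linear":[0,0,3],"delta_rot":[0,0,0],"fingers":0.4},{"linear":[0,0,3],"delta_rot":[0,0,0],"fingers":0.4},{"linear":[0,0,3],"delta_rot":[0,0,0],"fingers":0.4},{"linear":[0,0,3],"delta_rot":[0,0,0],"fingers":0.4},{"linear":[0,0,2.4],"delta_rot":[0,0,0],"fingers":0.4}]'
python3 -m crank '[{"linear":[0,0,1],"delta_rot":[0,0,0],"fingers":0.4},{"linear":[0,0,0],"delta_rot":[0,0,0],"fingers":0.4},{"linear":[0,0,0],"delta_rot":[0,0,0],"fingers":0.4},{"linear":[0,0,0],"delta_rot":[0,0,0],"fingers":0.4},{"linear":[0,0,0],"delta_rot":[0,0,0],"fingers":0.4}]'
python3 -c "
from h import *
print(bot.get_obs()['tool_pos']);save('scene','s1')"
```

```text
time: 4.65
tool_pos: [517.3, 40.0, 137.9]
tcp_rot: [-1.298, 1.57, -2.869]
contact_force: [0.3, -0.2, -1.6]
grip_width: 60.8
time: 5.15
tool_pos: [603.2, -35.6, 136.5]
tcp_rot: [-1.617, 1.57, 3.096]
contact_force: [0.5, -0.5, -1.6]
grip_width: 60.4
time: 5.65
tool_pos: [602.5, -180.9, 136.9]
tcp_rot: [-1.358, 1.57, -2.93]
contact_force: [0.5, 0.2, -1.9]
grip_width: 60.5
time: 6.15
tool_pos: [603.0, -188.0, 136.8]
tcp_rot: [-2.399, 1.571, 2.314]
contact_force: [-0.1, -0.7, -2.7]
grip_width: 61.1
[ 602.96436041 -187.99508044  136.78775239]
```

View pics/s1.png

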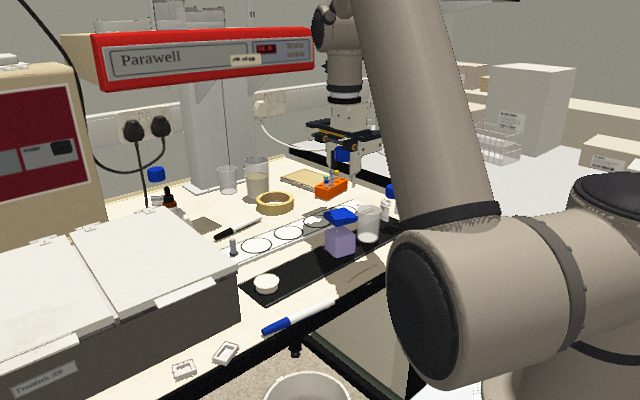

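The big bottle is held upright over the far ring. I'll lower it 44 mm.

```bash
python3 -m crank '[{"linear":[1,0,0.1],"delta_rot":[0,0,0],"fingers":0.4},{"linear":[1.5,0,0],"delta_rot":[0,0,0],"fingers":0.4},{"linear":[1,0,0],"delta_rot":[0,0,0],"fingers":0.4},{"linear":[0.4,0,0],"delta_rot":[0,0,0],"fingers":0.4},{"linear":[0.2,0,0],"delta_rot":[0,0,0],"fingers":0.4}]'
python3 -m crank '[{"linear":[0.2,0,0],"delta_rot":[0,0,0],"fingers":0.4},{"linear":[0.1,0,0],"delta_rot":[0,0,0],"fingers":0.4},{"linear":[0,0,0],"delta_rot":[0,0,0],"fingers":0.4},{"linear":[0,0,0],"delta_rot":[0,0,0],"fingers":0.4},{"linear":[0,0,0],"delta_rot":[0,0,0],"fingers":0.4}]'
```

```text
time: 6.7
tool_pos: [602.7, -190.1, 95.0]
tcp_rot: [-1.976, 1.57, 2.736]
contact_force: [-0.6, 0.1, -2.3]
grip_width: 60.6
time: 7.2
tool_pos: [603.0, -190.3, 93.0]
tcp_rot: [1.07, 1.57, -0.501]
contact_force: [0.4, -0.1, -2.2]
grip_width: 60.5
```

```bash
python3 -m crank '[{"linear":[0.1,0,0],"delta_rot":[0,0,0],"fingers":0.4},{"linear":[0.1,0,0],"delta_rot":[0,0,0],"fingers":0.4},{"linear":[0,0,0],"delta_rot":[0,0,0],"fingers":0.4},{"linear":[0,0,0],"delta_rot":[0,0,0],"fingers":0.4},{"linear":[0,0,0],"delta_rot":[0,0,0],"fingers":0.4}]'
```

```text
time: 7.7
tool_pos: [603.1, -190.5, 92.6]
tcp_rot: [0.926, 1.569, -0.645]
contact_force: [-3.6, 0.6, 8.7]
grip_width: 60.6
```

```bash
python3 -m crank '[{"linear":[0,0,0],"delta_rot":[0,0,0],"fingers":0.75},{"linear":[0,0,0],"delta_rot":[0,0,0],"fingers":0.9},{"linear":[0,0,0],"delta_rot":[0,0,0],"fingers":1},{"linear":[0,0,0],"delta_rot":[0,0,0],"fingers":1},{"linear":[0,0,0],"delta_rot":[0,0,0],"fingers":1}]'
python3 -m crank '[{"linear":[-1,0,0],"delta_rot":[0,0,0],"fingers":1},{"linear":[-3,0,0],"delta_rot":[0,0,0],"fingers":1},{"linear":[-3.5,0,0],"delta_rot":[0,0,0],"fingers":1},{"linear":[0,0,0],"delta_rot":[0,0,0],"fingers":1},{"linear":[0,-2.6,0.6],"delta_rot":[0,0,0],"fingers":1}]'
python3 -m crank '[{"linear":[0,-3,0.6],"delta_rot":[0,0,0],"fingers":1},{"linear":[0,-4,1],"delta_rot":[0,0,0],"fingers":1},{"linear":[0,-3,1],"delta_rot":[0,0,0],"fingers":1},{"linear":[0,0,0],"delta_rot":[0,0,0],"fingers":1},{"linear":[0,0,0],"delta_rot":[0,0,0],"fingers":1}]'
python3 -c "
from h import *
print(bot.get_obs()['tool_pos']);save('wrist','w2');c=save('top','t2');im=c['image']
cv2.imwrite('pics/t2c.png',np.vstack([cv2.resize(im[160:275,190:400],None,fx=2.5,fy=2.5),cv2.resize(load('w2')['image'],(525,328))]))"
```

```text
time: 8.2
tool_pos: [602.9, -190.3, 90.6]
tcp_rot: [-1.533, 1.571, -3.104]
contact_force: [-0.2, -0.3, -0.0]
grip_width: 91.4
time: 8.7
tool_pos: [579.1, -196.1, 167.4]
tcp_rot: [1.206, 1.565, -0.363]
contact_force: [0.2, -0.6, 0.6]
grip_width: 92.0
time: 9.2
tool_pos: [477.0, -222.6, 166.3]
tcp_rot: [1.16, 1.57, -0.413]
contact_force: [-0.4, 0.6, 0.8]
grip_width: 91.9
[ 476.99669436 -222.56801165  166.26359101]
```

View pics/t2c.png

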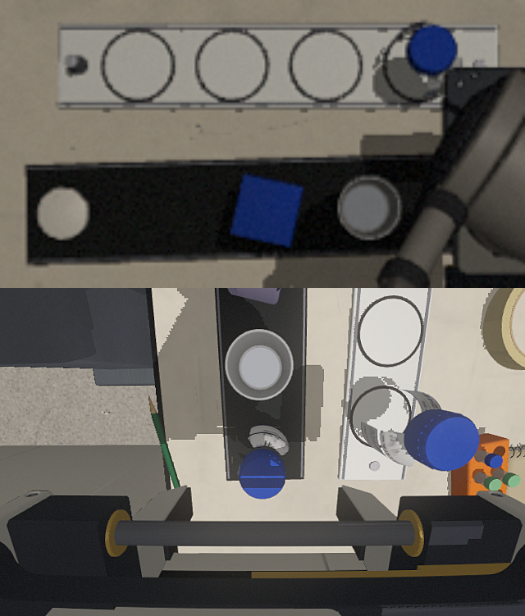

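The big bottle stands on the far ring. In the wrist view the small bottle's cap (262,472 in the composite) is centred between the jaws, so I'll descend.

```bash
python3 -m crank '[{"linear":[2,0,0],"delta_rot":[0,0,0],"fingers":1},{"linear":[3,0,0],"delta_rot":[0,0,0],"fingers":1},{"linear":[3,0,0],"delta_rot":[0,0,0],"fingers":1},{"linear":[1.6,0,0],"delta_rot":[0,0,0],"fingers":1},{"linear":[0,0,0],"delta_rot":[0,0,0],"fingers":1}]'
python3 -m crank '[{"linear":[0,0,0],"delta_rot":[0,0,0],"fingers":0.7},{"linear":[0,0,0],"delta_rot":[0,0,0],"fingers":0.5},{"linear":[0,0,0],"delta_rot":[0,0,0],"fingers":0.4},{"linear":[0,0,0],"delta_rot":[0,0,0],"fingers":0.4},{"linear":[0,0,0],"delta_rot":[0,0,0],"fingers":0.4}]'
python3 -m crank '[{"linear":[0,0,0],"delta_rot":[0,0,0],"fingers":0.4},{"linear":[0,0,0],"delta_rot":[0,0,0],"fingers":0.4},{"linear":[0,0,0],"delta_rot":[0,0,0],"fingers":0.4},{"linear":[0,0,0],"delta_rot":[0,0,0],"fingers":0.4},{"linear":[0,0,0],"delta_rot":[0,0,0],"fingers":0.4}]'
python3 -c "
from h import *
c=load('t2');hsv=cv2.cvtColor(c['image'],cv2.COLOR_BGR2HSV);m=cv2.inRange(hsv,(105,150,60),(130,255,255))[165:200,340:390]
M=cv2.moments(m,True);p=[M['m10']/M['m00']+340,M['m01']/M['m00']+165];print(p,M['m00'],onplane(c,[p],126))
print(bot.get_obs()['tool_pos'],bot.get_obs()['contact_force'])"
```

```text
time: 9.8
tool_pos: [476.5, -221.0, 67.2]
tcp_rot: [-2.16, 1.566, 2.553]
contact_force: [0.1, 0.3, 0.9]
grip_width: 91.8
time: 10.3
tool_pos: [477.0, -222.3, 70.3]
tcp_rot: [0.892, 1.57, -0.679]
contact_force: [-1.9, -0.1, 1.3]
grip_width: 56.7
time: 10.8
tool_pos: [476.9, -222.3, 70.2]
tcp_rot: [0.749, 1.57, -0.822]
contact_force: [-1.3, 0.8, 5.1]
grip_width: 53.9
[362.6059479553903, 179.04832713754647] 269.0 [[ 602.87393628 -189.15167232  126.        ]]
[ 476.92127362 -222.31771481   70.19218945] [-1.27053191  0.77133166  5.11532333]
```

```bash
python3 -m crank '[{"linear":[-1.5,0,0],"delta_rot":[0,0,0],"fingers":0.3},{"linear":[-3,0,0],"delta_rot":[0,0,0],"fingers":0.3},{"linear":[-3.5,0,0],"delta_rot":[0,0,0],"fingers":0.3},{"linear":[-3.5,0,0],"delta_rot":[0,0,0],"fingers":0.3},{"linear":[-2.5,0,0],"delta_rot":[0,0,0],"fingers":0.3}]'
python3 -m crank '[{"linear":[0,1.2,-1.2],"delta_rot":[0,0,0],"fingers":0.3},{"linear":[0,2,-2],"delta_rot":[0,0,0],"fingers":0.3},{"linear":[0,2.4,-2.2],"delta_rot":[0,0,0],"fingers":0.3},{"linear":[0,2.4,-2.2],"delta_rot":[0,0,0],"fingers":0.3},{"linear":[0,2.2,-2],"delta_rot":[0,0,0],"fingers":0.3}]'
python3 -m crank '[{"linear":[0,1.5,-1.5],"delta_rot":[0,0,0],"fingers":0.3},{"linear":[0,0.9,-0.7],"delta_rot":[0,0,0],"fingers":0.3},{"linear":[0,0,0],"delta_rot":[0,0,0],"fingers":0.3},{"linear":[0,0,0],"delta_rot":[0,0,0],"fingers":0.3},{"linear":[0,0,0],"delta_rot":[0,0,0],"fingers":0.3}]'
```

```text
time: 11.3
tool_pos: [477.1, -222.4, 211.6]
tcp_rot: [0.995, 1.569, -0.576]
contact_force: [0.5, -0.7, -2.0]
grip_width: 54.1
time: 11.8
tool_pos: [579.6, -125.1, 209.1]
tcp_rot: [-2.037, 1.57, 2.675]
contact_force: [0.1, -0.6, -1.8]
grip_width: 53.3
time: 12.3
tool_pos: [602.2, -105.2, 209.6]
tcp_rot: [-1.224, 1.57, -2.796]
contact_force: [0.8, 0.2, -1.1]
grip_width: 53.7
```

```bash
python3 -m crank '[{"linear":[2,0.1,-0.1],"delta_rot":[0,0,0],"fingers":0.3},{"linear":[3.5,0,0],"delta_rot":[0,0,0],"fingers":0.3},{"linear":[3.5,0,0],"delta_rot":[0,0,0],"fingers":0.3},{"linear":[3,0,0],"delta_rot":[0,0,0],"fingers":0.3},{"linear":[1,0,0],"delta_rot":[0,0,0],"fingers":0.3}]'
python3 -m crank '[{"linear":[0.2,0,0],"delta_rot":[0,0,0],"fingers":0.3},{"linear":[0.1,0,0],"delta_rot":[0,0,0],"fingers":0.3},{"linear":[0,0,0],"delta_rot":[0,0,0],"fingers":0.3},{"linear":[0,0,0],"delta_rot":[0,0,0],"fingers":0.3},{"linear":[0,0,0],"delta_rot":[0,0,0],"fingers":0.3}]'
```

```text
time: 12.8
tool_pos: [601.6, -103.7, 76.7]
tcp_rot: [-1.818, 1.565, 2.893]
contact_force: [-0.1, -0.0, -0.6]
grip_width: 54.1
time: 13.3
tool_pos: [604.4, -103.4, 77.8]
tcp_rot: [1.223, 1.569, -0.348]
contact_force: [-0.8, -0.3, -1.9]
grip_width: 53.9
```

```bash
python3 -m crank '[{"linear":[0.1,0,0],"delta_rot":[0,0,0],"fingers":0.3},{"linear":[0.1,0,0],"delta_rot":[0,0,0],"fingers":0.3},{"linear":[0,0,0],"delta_rot":[0,0,0],"fingers":0.3},{"linear":[0,0,0],"delta_rot":[0,0,0],"fingers":0.3},{"linear":[0,0,0],"delta_rot":[0,0,0],"fingers":0.3}]'
python3 -m crank '[{"linear":[0.1,0,0],"delta_rot":[0,0,0],"fingers":0.3},{"linear":[0,0,0],"delta_rot":[0,0,0],"fingers":0.3},{"linear":[0,0,0],"delta_rot":[0,0,0],"fingers":0.3},{"linear":[0,0,0],"delta_rot":[0,0,0],"fingers":0.3},{"linear":[0,0,0],"delta_rot":[0,0,0],"fingers":0.3}]'
```

```text
time: 13.8
tool_pos: [604.1, -103.2, 75.2]
tcp_rot: [1.264, 1.57, -0.307]
contact_force: [-1.5, 1.5, 5.1]
grip_width: 53.7
time: 14.3
tool_pos: [604.1, -103.2, 75.2]
tcp_rot: [1.232, 1.57, -0.339]
contact_force: [-3.2, 2.1, 12.4]
grip_width: 54.0
```

```bash
python3 -m crank '[{"linear":[0,0,0],"delta_rot":[0,0,0],"fingers":0.75},{"linear":[0,0,0],"delta_rot":[0,0,0],"fingers":0.9},{"linear":[0,0,0],"delta_rot":[0,0,0],"fingers":1},{"linear":[0,0,0],"delta_rot":[0,0,0],"fingers":1},{"linear":[-1,0,0],"delta_rot":[0,0,0],"fingers":1}]'
python3 -m crank '[{"linear":[-3,0,0],"delta_rot":[0,0,0],"fingers":1},{"linear":[-3,0,0],"delta_rot":[0,0,0],"fingers":1},{"linear":[-2.5,0,0],"delta_rot":[0,0,0],"fingers":1},{"linear":[0,0,0],"delta_rot":[0,0,0],"fingers":1},{"linear":[0,-3,-1],"delta_rot":[0,0,0],"fingers":1}]'
python3 -m crank '[{"linear":[0,-3.5,-1.5],"delta_rot":[0,0,0],"fingers":1},{"linear":[0,-3.7,-1.6],"delta_rot":[0,0,0],"fingers":1},{"linear":[0,-3,-1],"delta_rot":[0,0,0],"fingers":1},{"linear":[0,0,0],"delta_rot":[6.4,0,0],"fingers":1},{"linear":[0,0,0],"delta_rot":[6.4,0,0],"fingers":1}]'
python3 -m crank '[{"linear":[0,0,0],"delta_rot":[0,0,0],"fingers":1},{"linear":[0,0,0],"delta_rot":[0,0,0],"fingers":1},{"linear":[0,0,0],"delta_rot":[0,0,0],"fingers":1},{"linear":[0,0,0],"delta_rot":[0,0,0],"fingers":1},{"linear":[0,0,0],"delta_rot":[0,0,0],"fingers":1}]'
python3 -c "
from h import *
save('wrist','w3');c=save('top','t3');im=c['image']
cv2.imwrite('pics/t3c.png',np.vstack([cv2.resize(im[160:275,190:400],None,fx=2.5,fy=2.5),cv2.resize(load('w3')['image'],(525,300))]))"
```

```text
time: 14.8
tool_pos: [602.9, -103.0, 82.5]
tcp_rot: [-1.83, 1.568, 2.882]
contact_force: [-0.2, 0.5, -0.2]
grip_width: 89.0
time: 15.3
tool_pos: [576.1, -94.3, 169.5]
tcp_rot: [1.243, 1.566, -0.329]
contact_force: [0.4, -0.1, -0.3]
grip_width: 92.1
time: 15.8
tool_pos: [470.9, -51.8, 168.8]
tcp_rot: [-1.246, 1.571, -3.045]
contact_force: [-0.2, -0.2, 0.8]
grip_width: 91.8
time: 16.3
tool_pos: [471.9, -52.2, 168.6]
tcp_rot: [-1.289, 1.571, -3.083]
contact_force: [-0.5, 0.6, -0.4]
grip_width: 91.5
```

View pics/t3c.png

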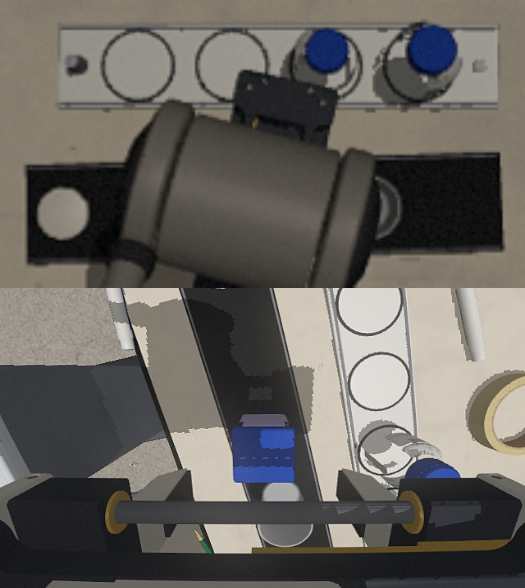

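Both bottles stand on their rings. The jar's lid (234–296, 430–482 in the composite) is square to the jaws and centred between them, so I'll descend on it.

```bash
python3 -m crank '[{"linear":[2,0,0],"delta_rot":[0,0,0],"fingers":1},{"linear":[3.2,0,0],"delta_rot":[0,0,0],"fingers":1},{"linear":[3.2,0,0],"delta_rot":[0,0,0],"fingers":1},{"linear":[2.3,0,0],"delta_rot":[0,0,0],"fingers":1},{"linear":[0,0,0],"delta_rot":[0,0,0],"fingers":1}]'
python3 -m crank '[{"linear":[0,0,0],"delta_rot":[0,0,0],"fingers":0.7},{"linear":[0,0,0],"delta_rot":[0,0,0],"fingers":0.5},{"linear":[0,0,0],"delta_rot":[0,0,0],"fingers":0.4},{"linear":[0,0,0],"delta_rot":[0,0,0],"fingers":0.4},{"linear":[0,0,0],"delta_rot":[0,0,0],"fingers":0.4}]'
python3 -m crank '[{"linear":[0,0,0],"delta_rot":[0,0,0],"fingers":0.3},{"linear":[0,0,0],"delta_rot":[0,0,0],"fingers":0.3},{"linear":[0,0,0],"delta_rot":[0,0,0],"fingers":0.3},{"linear":[0,0,0],"delta_rot":[0,0,0],"fingers":0.3},{"linear":[0,0,0],"delta_rot":[0,0,0],"fingers":0.3}]'
```

```text
time: 16.9
tool_pos: [470.0, -51.7, 59.3]
tcp_rot: [-1.604, 1.565, 2.885]
contact_force: [0.2, 1.0, 0.7]
grip_width: 91.9
time: 17.4
tool_pos: [472.2, -52.3, 62.3]
tcp_rot: [1.461, 1.57, -0.334]
contact_force: [-0.1, -0.1, 0.8]
grip_width: 56.3
time: 17.9
tool_pos: [471.9, -52.2, 62.1]
tcp_rot: [1.195, 1.571, -0.599]
contact_force: [-1.3, 0.0, 5.7]
grip_width: 51.7
```

```bash
python3 -m crank '[{"linear":[-1,0,0],"delta_rot":[0,0,0],"fingers":0.3},{"linear":[-2,0,0],"delta_rot":[0,0,0],"fingers":0.3},{"linear":[-2,0,0],"delta_rot":[0,0,0],"fingers":0.3},{"linear":[0,0,0],"delta_rot":[-6.4,0,0],"fingers":0.3},{"linear":[0,0,0],"delta_rot":[-6.4,0,0],"fingers":0.3}]'
python3 -m crank '[{"linear":[0,1.5,-0.4],"delta_rot":[0,0,0],"fingers":0.3},{"linear":[0,3,-0.7],"delta_rot":[0,0,0],"fingers":0.3},{"linear":[0,3,-0.7],"delta_rot":[0,0,0],"fingers":0.3},{"linear":[0,3,-0.7],"delta_rot":[0,0,0],"fingers":0.3},{"linear":[0,2.7,-0.8],"delta_rot":[0,0,0],"fingers":0.3}]'
python3 -m crank '[{"linear":[0,0,0],"delta_rot":[0,0,0],"fingers":0.3},{"linear":[1,0,0],"delta_rot":[0,0,0],"fingers":0.3},{"linear":[2,0,0],"delta_rot":[0,0,0],"fingers":0.3},{"linear":[0.8,0,0],"delta_rot":[0,0,0],"fingers":0.3},{"linear":[0,0,0],"delta_rot":[0,0,0],"fingers":0.3}]'
python3 -m crank '[{"linear":[0.3,0,0],"delta_rot":[0,0,0],"fingers":0.3},{"linear":[0.2,0,0],"delta_rot":[0,0,0],"fingers":0.3},{"linear":[0,0,0],"delta_rot":[0,0,0],"fingers":0.3},{"linear":[0,0,0],"delta_rot":[0,0,0],"fingers":0.3},{"linear":[0,0,0],"delta_rot":[0,0,0],"fingers":0.3}]'
```

```text
time: 18.4
tool_pos: [472.1, -52.3, 112.6]
tcp_rot: [1.23, 1.57, -0.337]
contact_force: [0.6, 0.2, -2.4]
grip_width: 51.8
time: 18.9
tool_pos: [605.0, -19.0, 111.8]
tcp_rot: [-1.362, 1.57, -2.933]
contact_force: [-0.5, 0.1, -3.1]
grip_width: 51.7
time: 19.4
tool_pos: [601.9, -19.4, 72.0]
tcp_rot: [-1.689, 1.566, 3.022]
contact_force: [0.0, 0.1, -2.6]
grip_width: 51.5
time: 19.9
tool_pos: [604.1, -19.3, 69.1]
tcp_rot: [1.26, 1.57, -0.311]
contact_force: [-0.4, -0.5, -2.5]
grip_width: 52.1
```

```bash
python3 -m crank '[{"linear":[0.1,0,0],"delta_rot":[0,0,0],"fingers":0.3},{"linear":[0.1,0,0],"delta_rot":[0,0,0],"fingers":0.3},{"linear":[0,0,0],"delta_rot":[0,0,0],"fingers":0.3},{"linear":[0,0,0],"delta_rot":[0,0,0],"fingers":0.3},{"linear":[0,0,0],"delta_rot":[0,0,0],"fingers":0.3}]'
python3 -m crank '[{"linear":[0.1,0,0],"delta_rot":[0,0,0],"fingers":0.3},{"linear":[0,0,0],"delta_rot":[0,0,0],"fingers":0.3},{"linear":[0,0,0],"delta_rot":[0,0,0],"fingers":0.3},{"linear":[0,0,0],"delta_rot":[0,0,0],"fingers":0.3},{"linear":[0,0,0],"delta_rot":[0,0,0],"fingers":0.3}]'
```

```text
time: 20.4
tool_pos: [604.1, -19.3, 67.1]
tcp_rot: [1.311, 1.57, -0.261]
contact_force: [-1.5, 0.4, 3.7]
grip_width: 51.8
time: 20.9
tool_pos: [604.1, -19.3, 67.1]
tcp_rot: [1.257, 1.57, -0.314]
contact_force: [-3.3, -0.2, 10.8]
grip_width: 52.0
```

```bash
python3 -m crank '[{"linear":[0,0,0],"delta_rot":[0,0,0],"fingers":0.75},{"linear":[0,0,0],"delta_rot":[0,0,0],"fingers":0.9},{"linear":[0,0,0],"delta_rot":[0,0,0],"fingers":1},{"linear":[0,0,0],"delta_rot":[0,0,0],"fingers":1},{"linear":[-1,0,0],"delta_rot":[0,0,0],"fingers":1}]'
python3 -m crank '[{"linear":[-3,0,0],"delta_rot":[0,0,0],"fingers":1},{"linear":[-3,0,0],"delta_rot":[0,0,0],"fingers":1},{"linear":[-2.5,0,0],"delta_rot":[0,0,0],"fingers":1},{"linear":[0,0,0],"delta_rot":[0,0,0],"fingers":1},{"linear":[0,-2,2],"delta_rot":[0,0,0],"fingers":1}]'
python3 -m crank '[{"linear":[0,-3,3],"delta_rot":[0,0,0],"fingers":1},{"linear":[0,-3,3],"delta_rot":[0,0,0],"fingers":1},{"linear":[0,-3,3],"delta_rot":[0,0,0],"fingers":1},{"linear":[0,-1.95,1],"delta_rot":[0,0,0],"fingers":1},{"linear":[0,0,0],"delta_rot":[0,0,0],"fingers":1}]'
python3 -m crank '[{"linear":[0,0,0],"delta_rot":[0,0,0],"fingers":1},{"linear":[0,0,0],"delta_rot":[0,0,0],"fingers":1},{"linear":[0,0,0],"delta_rot":[0,0,0],"fingers":1},{"linear":[0,0,0],"delta_rot":[0,0,0],"fingers":1},{"linear":[0,0,0],"delta_rot":[0,0,0],"fingers":1}]'
python3 -c "
from h import *
c=save('wrist','w4');print(proj(c,[[474.5,-139,73],[501.5,-139,73],[447.5,-139,73]]))"
```

```text
time: 21.4
tool_pos: [603.0, -19.1, 74.6]
tcp_rot: [-1.692, 1.568, 3.02]
contact_force: [0.3, 0.3, 0.0]
grip_width: 87.5
time: 21.9
tool_pos: [585.5, -38.0, 161.7]
tcp_rot: [1.552, 1.567, -0.017]
contact_force: [0.1, -1.2, -0.4]
grip_width: 91.7
time: 22.4
tool_pos: [472.1, -140.2, 160.5]
tcp_rot: [-1.788, 1.569, 2.921]
contact_force: [-0.5, 0.3, 0.5]
grip_width: 91.9
time: 22.9
tool_pos: [474.7, -138.8, 160.5]
tcp_rot: [-1.666, 1.571, 3.047]
contact_force: [-0.8, -0.1, -0.0]
grip_width: 91.4
[[322.64769025 219.96280318]
 [361.46989265 220.01609695]
 [283.83126148 219.89191268]]
```

View pics/w4.png

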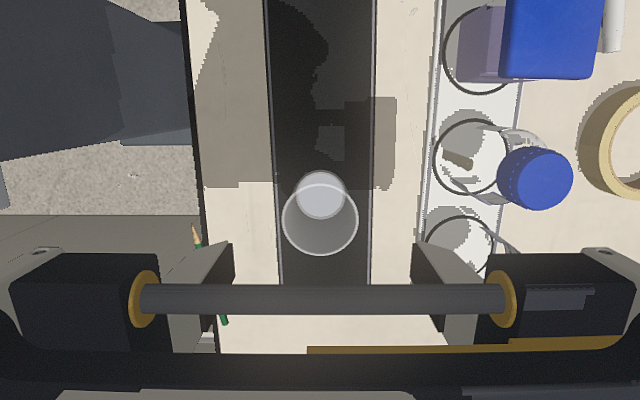

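The beaker rim is centred at (320,219), and the prediction was (322.6,220), so they agree. Descending to grip it.

```bash
python3 -m crank '[{"linear":[2,-0.1,0],"delta_rot":[0,0,0],"fingers":1},{"linear":[3.2,0,0],"delta_rot":[0,0,0],"fingers":1},{"linear":[3.2,0,0],"delta_rot":[0,0,0],"fingers":1},{"linear":[2,0,0],"delta_rot":[0,0,0],"fingers":1},{"linear":[0,0,0],"delta_rot":[0,0,0],"fingers":1}]'
python3 -m crank '[{"linear":[0,0,0],"delta_rot":[0,0,0],"fingers":0.7},{"linear":[0,0,0],"delta_rot":[0,0,0],"fingers":0.5},{"linear":[0,0,0],"delta_rot":[0,0,0],"fingers":0.4},{"linear":[0,0,0],"delta_rot":[0,0,0],"fingers":0.4},{"linear":[0,0,0],"delta_rot":[0,0,0],"fingers":0.4}]'
python3 -m crank '[{"linear":[0,0,0],"delta_rot":[0,0,0],"fingers":0.3},{"linear":[0,0,0],"delta_rot":[0,0,0],"fingers":0.3},{"linear":[0,0,0],"delta_rot":[0,0,0],"fingers":0.3},{"linear":[0,0,0],"delta_rot":[0,0,0],"fingers":0.3},{"linear":[0,0,0],"delta_rot":[0,0,0],"fingers":0.3}]'
```

```text
time: 23.45
tool_pos: [471.8, -138.4, 54.3]
tcp_rot: [-2.002, 1.565, 2.71]
contact_force: [0.1, 1.2, 0.9]
grip_width: 92.0
time: 23.95
tool_pos: [473.7, -139.3, 57.3]
tcp_rot: [1.104, 1.57, -0.467]
contact_force: [-0.6, -0.5, -0.1]
grip_width: 56.3
time: 24.45
tool_pos: [473.5, -139.3, 57.1]
tcp_rot: [0.909, 1.57, -0.662]
contact_force: [-1.4, -0.1, 6.0]
grip_width: 52.1
```

```bash
python3 -m crank '[{"linear":[-1,0,0],"delta_rot":[0,0,0],"fingers":0.3},{"linear":[-2,0,0],"delta_rot":[0,0,0],"fingers":0.3},{"linear":[-3,0,0],"delta_rot":[0,0,0],"fingers":0.3},{"linear":[-3,0,0],"delta_rot":[0,0,0],"fingers":0.3},{"linear":[0,0,-1.5],"delta_rot":[0,0,0],"fingers":0.3}]'
python3 -m crank '[{"linear":[0,0,-3],"delta_rot":[0,0,0],"fingers":0.3},{"linear":[0,0,-3],"delta_rot":[0,0,0],"fingers":0.3},{"linear":[0,0,-3],"delta_rot":[0,0,0],"fingers":0.3},{"linear":[0,0,-3],"delta_rot":[0,0,0],"fingers":0.3},{"linear":[0,0,-3],"delta_rot":[0,0,0],"fingers":0.3}]'
python3 -m crank '[{"linear":[0,0,-2.5],"delta_rot":[0,0,0],"fingers":0.3},{"linear":[0,1.5,-1.5],"delta_rot":[0,0,0],"fingers":0.3},{"linear":[0,3,0],"delta_rot":[0,0,0],"fingers":0.3},{"linear":[0,3,0],"delta_rot":[0,0,0],"fingers":0.3},{"linear":[0,3,0],"delta_rot":[0,0,0],"fingers":0.3}]'
python3 -m crank '[{"linear":[0,2.6,0],"delta_rot":[0,0,0],"fingers":0.3},{"linear":[0,0,0],"delta_rot":[0,0,0],"fingers":0.3},{"linear":[0,0,0],"delta_rot":[0,0,0],"fingers":0.3},{"linear":[0,0,0],"delta_rot":[0,0,0],"fingers":0.3},{"linear":[0,0,0],"delta_rot":[0,0,0],"fingers":0.3}]'
```

```text
time: 24.95
tool_pos: [475.7, -125.9, 150.7]
tcp_rot: [1.112, 1.562, -0.461]
contact_force: [-0.1, 0.6, -1.5]
grip_width: 52.4
time: 25.45
tool_pos: [472.6, 27.6, 146.1]
tcp_rot: [-1.758, 1.569, 2.954]
contact_force: [0.7, -0.3, -0.6]
grip_width: 52.0
time: 25.95
tool_pos: [578.7, 66.7, 146.0]
tcp_rot: [-1.626, 1.569, 3.087]
contact_force: [-0.5, -0.4, -0.1]
grip_width: 52.3
time: 26.45
tool_pos: [603.5, 65.9, 146.7]
tcp_rot: [-1.493, 1.57, -3.064]
contact_force: [-0.5, 0.0, -0.9]
grip_width: 51.9
```

```bash
python3 -m crank '[{"linear":[1,0.1,0],"delta_rot":[0,0,0],"fingers":0.3},{"linear":[3,0,0],"delta_rot":[0,0,0],"fingers":0.3},{"linear":[3,0,0],"delta_rot":[0,0,0],"fingers":0.3},{"linear":[0.9,0,0],"delta_rot":[0,0,0],"fingers":0.3},{"linear":[0,0,0],"delta_rot":[0,0,0],"fingers":0.3}]'
python3 -m crank '[{"linear":[0.2,0,0],"delta_rot":[0,0,0],"fingers":0.3},{"linear":[0.2,0,0],"delta_rot":[0,0,0],"fingers":0.3},{"linear":[0.1,0,0],"delta_rot":[0,0,0],"fingers":0.3},{"linear":[0,0,0],"delta_rot":[0,0,0],"fingers":0.3},{"linear":[0,0,0],"delta_rot":[0,0,0],"fingers":0.3}]'
python3 -m crank '[{"linear":[0.1,0,0],"delta_rot":[0,0,0],"fingers":0.3},{"linear":[0,0,0],"delta_rot":[0,0,0],"fingers":0.3},{"linear":[0,0,0],"delta_rot":[0,0,0],"fingers":0.3},{"linear":[0,0,0],"delta_rot":[0,0,0],"fingers":0.3},{"linear":[0,0,0],"delta_rot":[0,0,0],"fingers":0.3}]'
```

```text
time: 26.95
tool_pos: [604.3, 65.8, 66.2]
tcp_rot: [-1.568, 1.567, -3.139]
contact_force: [0.4, -0.1, -0.9]
grip_width: 52.1
time: 27.45
tool_pos: [605.7, 65.7, 63.1]
tcp_rot: [1.424, 1.57, -0.147]
contact_force: [-0.2, 1.0, -1.4]
grip_width: 51.9
time: 27.95
tool_pos: [605.7, 65.7, 62.1]
tcp_rot: [1.432, 1.57, -0.139]
contact_force: [-1.5, 0.4, 4.7]
grip_width: 51.8
```

Contact, so I'll release, rise, and draw back clear.

```bash
python3 -m crank '[{"linear":[0,0,0],"delta_rot":[0,0,0],"fingers":0.75},{"linear":[0,0,0],"delta_rot":[0,0,0],"fingers":0.9},{"linear":[0,0,0],"delta_rot":[0,0,0],"fingers":1},{"linear":[0,0,0],"delta_rot":[0,0,0],"fingers":1},{"linear":[-1,0,0],"delta_rot":[0,0,0],"fingers":1}]'
python3 -m crank '[{"linear":[-3,0,0],"delta_rot":[0,0,0],"fingers":1},{"linear":[-3.5,0,0],"delta_rot":[0,0,0],"fingers":1},{"linear":[-3.5,0,0],"delta_rot":[0,0,0],"fingers":1},{"linear":[-3.5,0,0],"delta_rot":[0,0,0],"fingers":1},{"linear":[-3,0,0],"delta_rot":[0,0,0],"fingers":1}]'
python3 -m crank '[{"linear":[0,-3.5,-3],"delta_rot":[0,0,0],"fingers":1},{"linear":[0,-3.5,-3],"delta_rot":[0,0,0],"fingers":1},{"linear":[0,-3.5,-3],"delta_rot":[0,0,0],"fingers":1},{"linear":[0,-3.5,-3],"delta_rot":[0,0,0],"fingers":1},{"linear":[0,-3.5,-3],"delta_rot":[0,0,0],"fingers":1}]'
python3 -m crank '[{"linear":[0,0,-4],"delta_rot":[0,0,0],"fingers":1},{"linear":[0,0,-4],"delta_rot":[0,0,0],"fingers":1},{"linear":[0,0,0],"delta_rot":[0,0,0],"fingers":1},{"linear":[0,0,0],"delta_rot":[0,0,0],"fingers":1},{"linear":[0,0,0],"delta_rot":[0,0,0],"fingers":1}]'
python3 -c "
from h import *
c=save('top','t5');im=c['image'];s=save('scene','s5')
hsv=cv2.cvtColor(im,cv2.COLOR_BGR2HSV);m=cv2.inRange(hsv,(105,150,60),(130,255,255));m[:160]=0;m[210:]=0;m[:,:225]=0;m[:,392:]=0
n,_,st,ce=cv2.connectedComponentsWithStats(m)
for i in range(1,n):
    if st[i,4]>60: print(ce[i],st[i,4],[onplane(c,[ce[i]],z)[0].round(1) for z in (96,108,126)])
cv2.imwrite('pics/t5c.png',np.vstack([cv2.resize(im[160:275,190:400],None,fx=3,fy=3),s['image'][190:330,200:].repeat(2,0).repeat(2,1)[:250,100:730]]))"
```

```text
time: 28.45
tool_pos: [604.5, 65.7, 70.6]
tcp_rot: [-1.556, 1.568, -3.127]
contact_force: [-0.0, -0.5, 0.2]
grip_width: 87.4
time: 28.95
tool_pos: [605.6, 65.8, 239.7]
tcp_rot: [1.53, 1.569, -0.041]
contact_force: [0.6, -1.1, -0.4]
grip_width: 91.8
time: 29.45
tool_pos: [429.0, 216.7, 237.5]
tcp_rot: [1.898, 1.57, 0.326]
contact_force: [0.7, 0.3, -0.4]
grip_width: 91.6
time: 29.95
tool_pos: [430.6, 295.1, 236.9]
tcp_rot: [0.09, 1.57, -1.482]
contact_force: [0.6, -0.1, 0.4]
grip_width: 91.6
[280.48 180.52] 575 [array([604.7, -20.1,  96. ]), array([603.2, -20.8, 108. ]), array([600.9, -21.8, 126. ])]
[362.62962963 179.07407407] 270 [array([ 606.7, -192.4,   96. ]), array([ 605.2, -191.1,  108. ]), array([ 602.8, -189.2,  126. ])]
[320.49047619 179.54761905] 210 [array([ 606.2, -103.9,   96. ]), array([ 604.7, -103.6,  108. ]), array([ 602.4, -103.2,  126. ])]
```

View pics/t5c.png

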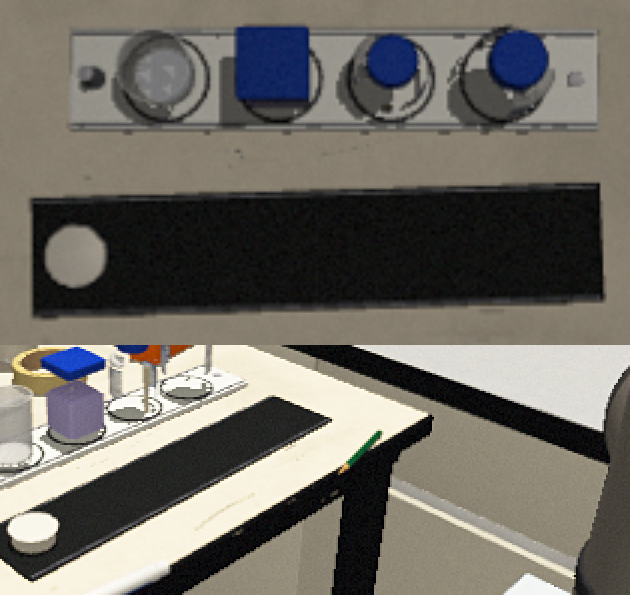

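All four vessels stand on their rings: beaker rim (156,70), jar (272,64), small cap (392,60) and big cap (519,60) in the crop. The petri dish at (76,256) has not moved. I'll check the beaker's position and hand in.

```bash
python3 -c "
from h import *
c=load('t5');print(onplane(c,[[156.5/3-.5+190,70/3-.5+160]],78))
print(onplane(c,[[76.5/3-.5+190,256.5/3-.5+160]],17),onplane(c,[[96.5/3.8-.5+190,324/3.8-.5+160]],17))
print(workorder.close_job())"
```

```text
[[602.59373215  63.46968821  78.        ]]
[[471.30446625 130.31617389  17.        ]] [[471.83159769 130.55424688  17.        ]]
the job is handed in; nothing more can be done
None
```

I set the four vessels on the strip in order of height, counting from the post: beaker, square jar, small bottle, big bottle. Each was lowered until the wrist force showed contact, then released. The job is handed in; it took about 30 s of robot time and reported no verdict.

The last top view compares with the ring centres as follows:

| Vessel | Distance from its ring's centre | Limit |
|---|---|---|
| Beaker | about 3 mm (rim position read off the picture by eye) | 14 mm |
| Square jar | about 1 mm | 14 mm |
| Small bottle | about 1.5 mm | 14 mm |
| Big bottle | under 1 mm | 14 mm |

- **Petri dish:** it had moved less than 1 mm, which is within measuring error.
- **Upright:** the vessels look upright in the last top view; I did not measure their tilt. The closing scene crop cut off part of the row, so it adds little.
- **Robot:** the arm is drawn back clear and touches nothing.

No check failed or disagreed beyond the 2 mm calibration. The one exception was the wrist view of the big bottle's cap at the start: it came out about 4 mm off in y because the cap's side was in view.

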